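# Stack a watch-case tray on the demagnetiser and set its dial

### The job

Pick up the loose wooden tray by its handle and, keeping it level with both watch cases in it, lower it onto the wooden tray of the grey demagnetiser so that its four corner lugs drop fully home into the sockets; set it down, do not drop it. Then turn the demagnetiser's dial until the white pointer line stands at the single long, thick mark of its scale, and let go. Leave the jar, the wooden box, the loupe and the screwdriver where they are.

Things in the scene. Friction and masses are not known exactly. Their poses are not given: they have to be found in the camera images.
- tray_center (a point): Loose wooden tray, 120 (its x) by 160 (its y) by 72 mm high; its centre half-way up, z up. Its four round brass lugs stick out 12 mm below, 13 mm across tapering to 8 mm, at x +-46, y +-66 mm; then the 30 mm body (rim 6 mm above this point), then the handle. Same after a half turn. About 0.35 kg; two loose 40 g watch cases lie in it
- tray_handle (a point): Centre of the loose tray's handle, 29 mm straight above the tray's centre (65 mm above the bench at the start): a level wooden bar 12 mm wide (tray x), 158 mm long (tray y), 14 mm high; 16 mm of air between bar and tray rim. Grasp it here across its width, fingers closing along the tray's x
- seat (a point): Rim centre of the tray fixed on the demagnetiser, 60 mm above the bench; x towards the dial, z up. 120 (x) by 160 (y) by 30 mm; square sockets in its corners at x +-46, y +-66 mm, 18 mm wide, 15 mm deep, chamfered 2 mm. With the loose tray home (either way round, 0 or 180 degrees) its body rests on this rim, its centre 24 mm and its handle point 53 mm above this point
- dial_grip (a point): Centre of the dial's grip bar, on the dial's upright axis, 54 mm above the bench, 140 mm along the demagnetiser's x from its tray's centre. Black disc 66 mm across, 8 mm high, with a bar across it 62 long, 14 wide, from 13 mm below to 11 mm above this point. Turns with the dial: its x axis points along the bar to the pointing end, which bears the white line
- mark (a point): Centre of the single long thick black mark of the dial's scale (18 x 4 mm, the others are 6 mm long and thin), on the housing's top 30 mm above the bench, 45 mm from the dial's axis on the side away from the tray (demagnetiser's +x)
- dial (a joint): Angle of the dial, rad: grows as it is turned clockwise seen from above, from 0 to stops at 4.0; at 2.0 the pointer stands at the long mark. It starts before the mark (between 0.5 and 1.4). It turns with light friction (0.05 N m) and stays where it is left
- case0_center (a point): Steel watch case, a disc 36 mm across and 10 mm high, lying loose in a middle cell of the loose tray (centre, half-way up); it rides along and must stay in the tray
- case1_center (a point): Steel watch case, a disc 36 mm across and 10 mm high, lying loose in a middle cell of the loose tray (centre, half-way up); it rides along and must stay in the tray
- woodbox_center (a point): Bystander: open light-wood box 100 x 130 x 40 mm with a black pad inside; its centre, half-way up
- loupe_center (a point): Bystander: black eye loupe, a stub cone 52 mm across its upper end, 46 mm tall; its centre
- screwdriver_grip (a point): Bystander: screwdriver 160 mm long lying on the bench; the middle of its handle
- jar_center (a point): Bystander: amber glass jar 60 mm across, 80 mm tall, standing far to the left or right; its centre
- demag: Bench demagnetiser, fixed: grey housing 270 (x) by 190 (y) by 30 mm high. Origin on the bench, straight under the centre of its wooden tray; the housing reaches from 70 mm behind it to 200 mm along +x, where the dial is; z up

How it is judged (in metres and radians):
On the way, in this order (a step that is already met when the one before it is completed fails the run):
1. the loose tray is fully home on the demagnetiser's tray and let go (z of tray_center in the frame of seat between 0.02 and 0.027 m and horizontal distance between tray_center and seat below 0.006 m and angle between the x axis of tray_center and the x axis of seat, either way round below 0.08 rad and angle between tray_center's own z axis and vertical below 0.04 rad and contact force between the fingers and tray below 0.1 N), for 0.2 s.
2. the dial's pointer stands at the long mark (value of joint dial between 1.88 and 2.12 rad), for 0.2 s.
At the end, for the whole second after the job is handed in: The loose tray is home on the demagnetiser's tray (within 3 mm of its seated height, 6 mm sideways, level), both watch cases are still in it, the dial reads 2.0 rad within 0.12 rad, and the jar, wooden box, loupe and screwdriver are within 30 mm of where they began (all of step 2 and z of tray_center in the frame of seat between 0.02 and 0.027 m and horizontal distance between tray_center and seat below 0.006 m and angle between the x axis of tray_center and the x axis of seat, either way round below 0.08 rad and angle between tray_center's own z axis and vertical below 0.04 rad and horizontal distance between each of case0_center, case1_center and tray_center below 0.08 m and z of case0_center in the frame of tray_center between -0.022 and 0.01 m and z of case1_center in the frame of tray_center between -0.022 and 0.01 m and distance of each of woodbox_center, loupe_center, screwdriver_grip, jar_center from where it was at the start of the episode below 0.03 m); the robot touches nothing.
It fails at once if the tray is tipped more than 0.4 rad (angle between tray_center's own z axis and vertical above 0.4 rad).
It fails at once if the tray is dropped: it falls faster than 0.5 m/s (about 13 mm) out of the fingers (linear speed of tray above 0.5 m/s and contact force between the fingers and tray below 0.1 N).
It fails at once if the jar, wooden box, loupe or screwdriver is pushed more than 30 mm (distance of any of woodbox_center, loupe_center, screwdriver_grip, jar_center from where it was at the start of the episode above 0.03 m).
It also fails if it takes over 58 s, if anything falls off the work surface, if the arm or the gripper's body presses on something with over 40 N, if the wrist force passes 120 N, or if a joint passes its speed limit or range.

### The arm

A 6-joint arm with a two-finger parallel gripper is mounted at the origin on the work surface. World frame = base frame: x ahead of the robot, y to its left, z up, the work surface at z = 0. Lengths are in mm, angles in rad, forces in N, time in s.
With the tool pointing down it reaches from about 275 to 725 mm from the base axis. Payload 5.6 kg.
Tool frame: the origin (TCP) lies at the very end of the fingers, on their centre line; the grasp point (between the pads) lies 19 mm behind it; y points along the fingers, z is the direction in which the jaws open and shut, and the axes are right-handed (so a half turn about y gives the same grasp; the last joint's range is limited). The gripper opens to 85 mm and grips with 20 to 120 N. Pads are 22 mm wide; open, the fingers measure 114 mm over their backs; the gripper's body (76 mm by 85 mm) begins 54 mm behind the grasp point. The pads swing forward as they close: fully open they stand 13 mm farther back than shut.
Start: joints at [1.624, 0.255, 0.108, 0, -1.424, -0.285], TCP at [126.324, 535.29, 231.283] pointing down, gripper open.
Joint ranges: [-2.95, 2.95], [-1.21, 1.97], [-1.09, 1.5], [-2.87, 1.71], [-2.94, -0.07], [-3.05, 3.05]. Speed limits (rad/s): [2.57, 2.57, 3.14, 3.14, 3.14, 3.14].

### API

Orientations are given as [roll, pitch, yaw] about the fixed x, y, z axes, in that order (R = Rz(yaw) Ry(pitch) Rx(roll)).
In Python, from rig import sense, read_camera, close_job gives the robot as it stands.
- The arm moves only by the tool apply_moves, never from a script. Its argument "deltas" is a list of rows, each a list of 7 numbers: the shift along the tool's x, y, z in mm, then the turn, a rotation vector about the tool's x, y, z in degrees, then the finger opening in mm, from 0 to 85.4. In form: [[tx, ty, tz, wx, wy, wz, hand], ...]. A call has 1 to 5 rows; each row shifts and turns the commanded pose from where the row before left it, along the tool's axes as they then stand; what a row does not reach is not made up. A row lasts 1/10 s, in which the tool goes at most 50 mm and 8.59 degrees, less where a joint would pass 70% of its speed; a pose out of reach is approached as far as the arm can. A call with a gripper value outside its range is refused whole. The fingers move at their own pace and stop on an object; "grip_force" is the grip in N (left out, the last holds). Time passes only in rows, so rows that do not move let the fingers close. It gives the time, the measured TCP pose, the force and the opening at its end, in the units of the state.
- sense(): the state, without advancing time (a new reading comes with each control period).
- read_camera(name): name is "scene" or "side" or "wrist"; returns a dict with "pixels" (400x640x3 uint8, red, green, blue), "range_z" (400x640 float32, mm along the optical axis (not along the pixel's ray), 0 where there is no reading), "fx", "fy", "cx", "cy" (pixels), "D" ([k1, k2, p1, p2, k3] as OpenCV has them; the pictures are not rectified), "extrinsics" (4x4, takes a point from camera to world coordinates). Camera axes: x right, y down, z forward; pixel columns grow to the right and rows downward; lengths in mm; the calibration is good to about 2 mm. A picture is of the moment at which its call begins.
- close_job(): hands the job in, once; it reports no verdict.
The state is a dict: "clock": time; "joint_positions": joint angles; "joint_velocities": joint speeds; "effort": joint torques, N m; "eef_pos": TCP position; "tcp_rot": TCP orientation; "wrist_force": force on the tool from outside, world axes, zero at the start; "ft_torque": the same for the moment, N m; "gripper_width": finger opening in mm.
Only numpy, scipy, OpenCV 4.12 (cv2) and the standard library are available. Lean on these libraries where they do the work, as an engineer would, in place of code of your own. Each camera call takes 0.05 s, during which the arm holds its last target. There are 200 camera calls.

## Working session

There is one attempt and no reset: what is moved stays moved. The work goes in short steps, Python scripts to look and compute and a tool call to move; the robot and the scene stay as the last step left them, time stands still between calls to the robot, and variables do not carry over. Pictures are saved under pics/ and viewed, about 8 in all and at most 12, crops included, and the job is handed in when it is done.

Besides the shell and the picture viewer there is one more tool, called after "Call:" as a command line: name --pt "numbers of a row" for each row, then --argument value for the rest. apply_moves: Moves the arm, as the interface text tells. Its arguments: {"type":"object","properties":{"deltas":{"type":"array","items":{"type":"array","items":{"type":"number"}}},"grip_force":{"type":"number"}},"required":["deltas"]}

```bash
mkdir -p pics; ls; python3 - <<'E'
from rig import sense, read_camera
import cv2,numpy as np
s=sense();print(s)
ims=[]
for n in("scene","side"):
    c=read_camera(n);np.savez('/tmp/'+n,**{k:np.array(v) for k,v in c.items()})
    cv2.imwrite(f'pics/{n}0.png',c['pixels'][:,:,::-1]);print(n,np.round(c['extrinsics'],3).tolist(),c['fx'],c['D'])
E
```

```text
pics
{'clock': 0.0, 'joint_positions': array([ 1.62357928e+00,  2.55777260e-01,  1.06986768e-01, -4.73901648e-04,
       -1.42393269e+00, -2.84602331e-01]), 'joint_velocities': array([-0.00027747, -0.00222784, -0.00046871, -0.00031981,  0.0004723 ,
        0.00026213]), 'effort': array([ 6.27135087e-04, -3.86632347e+01,  2.37937349e+01,  5.36497727e+00,
       -6.21212399e-03, -1.30263936e-05]), 'eef_pos': array([126.19069073, 534.80126585, 230.37295481]), 'tcp_rot': array([-1.56881538e+00,  9.12045289e-05,  2.90970357e+00]), 'wrist_force': array([-0.60958903, -0.71985831,  0.46643068]), 'ft_torque': array([ 0.01326844,  0.00338059, -0.00992709]), 'gripper_width': 85.37187071804236}
scene [[-0.725, 0.51, -0.462, 1110.431], [0.688, 0.548, -0.475, 502.203], [0.011, -0.663, -0.749, 888.965], [0.0, 0.0, 0.0, 1.0]] 370.3883550319567 [0.01047708 0.         0.         0.         0.        ]
side [[0.783, -0.473, 0.404, -44.715], [-0.622, -0.589, 0.516, -869.496], [-0.006, -0.655, -0.756, 1305.718], [0.0, 0.0, 0.0, 1.0]] 497.9317398858826 [-0.05177839  0.          0.          0.          0.        ]
```

View pics/scene0.png

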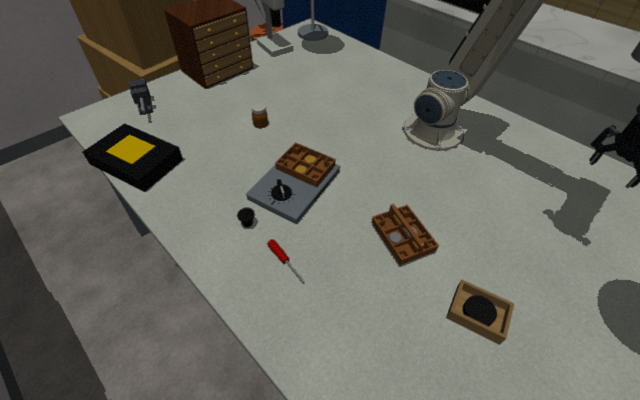

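The scene view shows the loose tray at about (405,233), its handle from (395,208) to (433,242). The demagnetiser is at (295,185), the dial at (281,191), and the bystanders are clear of both. Next I'll rectify both views to top-down.

```bash
cat > h.py <<'E'
import numpy as np,cv2
def cloud(c):
    K=np.array([[c['fx'],0,c['cx']],[0,c['fy'],c['cy']],[0,0,1]],float)
    h,w=c['range_z'].shape
    uv=np.stack(np.meshgrid(np.arange(w),np.arange(h)),-1).reshape(-1,1,2).astype(float)
    n=cv2.undistortPoints(uv,K,np.array(c['D'],float)).reshape(-1,2)
    z=np.array(c['range_z']).reshape(-1)
    P=np.c_[n*z[:,None],z]; E=np.array(c['extrinsics'])
    W=P@E[:3,:3].T+E[:3,3]; W[z==0]=np.nan
    return W.reshape(h,w,3)
def ortho(c,x0,x1,y0,y1,s,z=None):
    """top view, x up, y left; plane z: pure projection of that plane"""
    X,Y=np.meshgrid(np.arange(x1,x0,-1/s),np.arange(y1,y0,-1/s),indexing='ij')
    E=np.linalg.inv(np.array(c['extrinsics']));K=np.array([[c['fx'],0,c['cx']],[0,c['fy'],c['cy']],[0,0,1]],float)
    p,_=cv2.projectPoints(np.stack([X,Y,np.full_like(X,z)],-1).reshape(-1,3),cv2.Rodrigues(E[:3,:3])[0],E[:3,3],K,np.array(c['D'],float))
    m=p.reshape(*X.shape,2).astype(np.float32)
    return cv2.remap(np.ascontiguousarray(c['pixels'][:,:,::-1]),m[...,0],m[...,1],cv2.INTER_LINEAR)
E
python3 - <<'E'
from h import *
for n in('scene','side'):
    c=np.load(f'/tmp/{n}.npz');W=cloud(c)
    z=W[...,2];b=(np.abs(z)<8);print(n,'bench z',np.nanmedian(z[b]))
    if n=='scene':
        for nm,(u,v) in dict(tray=(405,238),handle=(414,225),seat=(305,163),dial=(281,189),box=(480,310),loupe=(247,215),scr=(278,252),jar=(260,117)).items(): print(nm,W[v,u].round())
    m=(z>64)&(z<76)&(W[...,0]>200)&(W[...,0]<800)&(abs(W[...,1])<500)
    k,l,st,ce=cv2.connectedComponentsWithStats(m.astype(np.uint8))
    for i in range(1,k):
        if st[i,4]>25: 
            q=W[l==i];r=cv2.minAreaRect(q[:,:2].astype(np.float32));print(n,st[i],q.mean(0).round(1),r)
E
```

```text
scene bench z -0.05922237942081665
tray [491. 241.  18.]
handle [432. 230.  16.]
seat [ 511. -160.   48.]
dial [ 653. -113.   64.]
box [535. 501.  26.]
loupe [ 782. -114.   47.]
scr [789.  33.  25.]
jar [ 469. -453.   53.]
scene [252 108  14   6  36] [ 464.1 -461.4   70.4] ((463.4119873046875, -465.1150817871094), (23.390230178833008, 48.558799743652344), 54.766441345214844)
scene [277 179   8  15  50] [ 646.5 -121.7   65.8] ((646.049072265625, -121.58020782470703), (58.12031936645508, 12.248373031616211), 61.9627685546875)
scene [391 204  34  44 258] [490.  235.4  70.9] ((487.6740417480469, 231.06568908691406), (156.1462860107422, 13.878186225891113), 69.0958251953125)
side bench z -1.3834309555772961
side [231 158  14  33 121] [484.1 221.2  69.9] ((485.099609375, 222.92926025390625), (156.45994567871094, 12.660771369934082), 69.19597625732422)
side [360 325  10  12  26] [ 429.4 -483.4   70.7] ((430.02850341796875, -480.9107360839844), (8.331245422363281, 37.38813781738281), 0.8432093858718872)
```

View pics/side0.png

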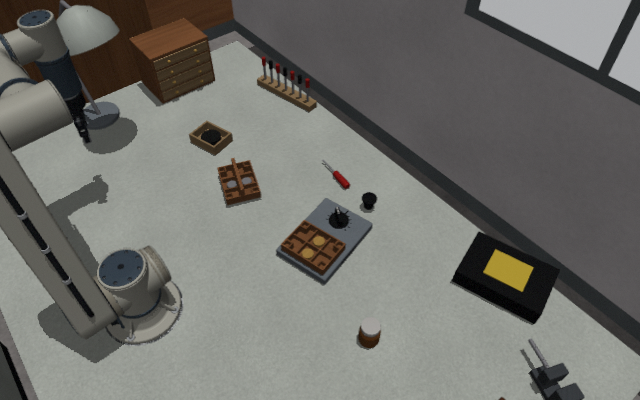

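The side view shows the tray at about (240,182) and the demagnetiser at (325,238), with the dial at (339,216). Everything is clear of occlusion. Next I'll fit the demagnetiser.

```bash
python3 - <<'E'
from h import *
for n in('scene','side'):
    c=np.load(f'/tmp/{n}.npz');W=cloud(c);z=W[...,2]
    near=(np.hypot(W[...,0]-560,W[...,1]+140)<230)
    for nm,lo,hi in(('housing',22,75),('rim',53,63),('tray rim l',36,48)):
        nn=near if nm!='tray rim l' else np.hypot(W[...,0]-487,W[...,1]-228)<110
        m=nn&(z>lo)&(z<hi)
        k,l,st,ce=cv2.connectedComponentsWithStats(m.astype(np.uint8))
        i=1+np.argmax(st[1:,4]);q=W[l==i]
        print(n,nm,st[i,4],np.round(cv2.boxPoints(r:=cv2.minAreaRect(q[:,:2].astype(np.float32)))).tolist(),[np.round(v,1) for v in r])
    cv2.imwrite(f'/tmp/o{n}.png',ortho(c,400,760,-260,0,1.5,60))
cv2.imwrite('pics/ortho.png',np.hstack([cv2.imread('/tmp/oscene.png'),cv2.imread('/tmp/oside.png')]))
E
```

```text
scene housing 3859 [[417.0, -84.0], [466.0, -267.0], [729.0, -198.0], [680.0, -14.0]] [array([ 572.9, -140.7]), array([271.8, 189.6]), np.float64(14.8)]
scene rim 397 [[429.0, -97.0], [470.0, -254.0], [590.0, -223.0], [549.0, -66.0]] [array([ 509.5, -160. ]), array([124. , 162.6]), np.float64(14.9)]
scene tray rim l 510 [[400.0, 176.0], [515.0, 132.0], [573.0, 284.0], [458.0, 328.0]] [array([486.6, 229.9]), array([162.8, 123. ]), np.float64(69.3)]
side housing 4105 [[413.0, -93.0], [465.0, -280.0], [730.0, -206.0], [678.0, -19.0]] [array([ 571.8, -149.7]), array([275.4, 193.7]), np.float64(15.6)]
side rim 410 [[427.0, -102.0], [470.0, -259.0], [591.0, -227.0], [548.0, -69.0]] [array([ 509.1, -164.4]), array([125.2, 162.8]), np.float64(15.2)]
side tray rim l 132 [[401.0, 167.0], [514.0, 126.0], [538.0, 192.0], [424.0, 233.0]] [array([469.2, 179.5]), array([ 70.1, 120.6]), np.float64(70.1)]
```

View pics/ortho.png

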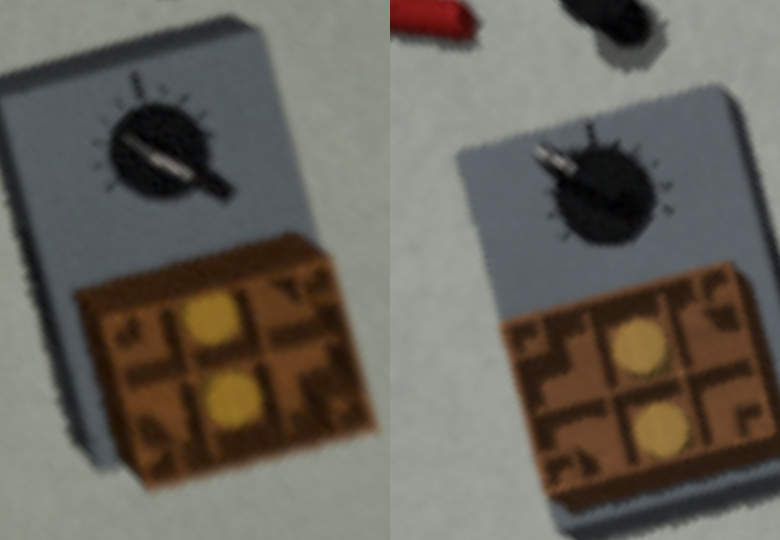

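Cameras agree on the demagnetiser: seat at about (509,-162), yaw 15°. The pointer is at about 62°, so the dial reads about 1.18. The handle is at (487,228), with its long axis at 69°. Next I'll plan the approach.

```bash
cat >> h.py <<'E'
def plan(x,y,z,yaw,n,grip,frm=None):
    from rig import sense
    s=sense();p=s['eef_pos'];a=np.degrees(s['tcp_rot'][2])
    if frm is not None:p,a=np.array(frm[:3],float),frm[3]
    print('t',s['clock'],'from',p.round(1),round(a,2),'rpy',np.degrees(s['tcp_rot']).round(2),'F',s['wrist_force'].round(1),'w',round(s['gripper_width'],1))
    d=(np.array([x,y,z])-p)/n; da=((yaw-a+180)%360-180)/n
    for k in range(n):
        r=np.radians(a+da*k);c,q=np.cos(r),np.sin(r)
        print([round(c*d[0]+q*d[1],1),round(-d[2],1),round(-q*d[0]+c*d[1],1),0,round(-da,2),0,grip])
E
python3 -c "
from h import *
plan(487,228,180,69.2,15,85)"
```

```text
t 0.1 from [126.2 534.9 230.5] 166.72 rpy [-89.9    0.   166.72] F [ 0.6  0.1 -0. ] w 85.6
[np.float64(-28.1), np.float64(3.4), np.float64(14.4), 0, np.float64(6.5), 0, 85]
[np.float64(-29.6), np.float64(3.4), np.float64(11.1), 0, np.float64(6.5), 0, 85]
[np.float64(-30.6), np.float64(3.4), np.float64(7.7), 0, np.float64(6.5), 0, 85]
[np.float64(-31.3), np.float64(3.4), np.float64(4.2), 0, np.float64(6.5), 0, 85]
[np.float64(-31.6), np.float64(3.4), np.float64(0.6), 0, np.float64(6.5), 0, 85]
[np.float64(-31.4), np.float64(3.4), np.float64(-3.0), 0, np.float64(6.5), 0, 85]
[np.float64(-30.9), np.float64(3.4), np.float64(-6.5), 0, np.float64(6.5), 0, 85]
[np.float64(-30.0), np.float64(3.4), np.float64(-10.0), 0, np.float64(6.5), 0, 85]
[np.float64(-28.6), np.float64(3.4), np.float64(-13.3), 0, np.float64(6.5), 0, 85]
[np.float64(-27.0), np.float64(3.4), np.float64(-16.5), 0, np.float64(6.5), 0, 85]
[np.float64(-24.9), np.float64(3.4), np.float64(-19.4), 0, np.float64(6.5), 0, 85]
[np.float64(-22.6), np.float64(3.4), np.float64(-22.1), 0, np.float64(6.5), 0, 85]
[np.float64(-19.9), np.float64(3.4), np.float64(-24.5), 0, np.float64(6.5), 0, 85]
[np.float64(-17.0), np.float64(3.4), np.float64(-26.6), 0, np.float64(6.5), 0, 85]
[np.float64(-13.9), np.float64(3.4), np.float64(-28.4), 0, np.float64(6.5), 0, 85]
```

Call:
apply_moves --pt "-28 3.4 14.4 0 6.5 0 85" --pt "-29.6 3.4 11 0 6.5 0 85" --pt "-30.6 3.4 7.7 0 6.5 0 85" --pt "-31.3 3.4 4.2 0 6.5 0 85" --pt "-31.6 3.4 0.6 0 6.5 0 85"

```text
clock: 0.6
eef_pos: [247.2, 431.9, 213.8]
tcp_rot: [-1.57, 0.0, 2.338]
wrist_force: [1.1, 1.5, -0.0]
gripper_width: 84.8
```

Call:
apply_moves --pt "-31.4 3.4 -3 0 6.5 0 85" --pt "-31 3.4 -6.5 0 6.5 0 85" --pt "-30 3.4 -10 0 6.5 0 85" --pt "-28.6 3.4 -13.3 0 6.5 0 85" --pt "-27 3.4 -16.5 0 6.5 0 85"

```text
clock: 1.1
eef_pos: [367.6, 329.6, 196.8]
tcp_rot: [-1.57, 0.0, 1.771]
wrist_force: [0.9, 0.2, 0.6]
gripper_width: 85.2
```

Call:
apply_moves --pt "-25 3.4 -19.4 0 6.5 0 85" --pt "-22.6 3.4 -22 0 6.5 0 85" --pt "-20 3.4 -24.5 0 6.5 0 85" --pt "-17 3.4 -26.6 0 6.5 0 85" --pt "-14 3.4 -28.4 0 6.5 0 85"

```text
clock: 1.6
eef_pos: [487.8, 227.1, 179.7]
tcp_rot: [-1.57, 0.001, 1.203]
wrist_force: [0.1, 0.3, -0.0]
gripper_width: 85.4
```

Call:
apply_moves --pt "0 0 0 0 0 0 85" --pt "0 0 0 0 0 0 85" --pt "0 0 0 0 0 0 85"

```text
clock: 1.9
eef_pos: [486.7, 228.5, 180.2]
tcp_rot: [-1.57, 0.0, 1.209]
wrist_force: [-0.4, 0.5, 0.1]
gripper_width: 85.3
```

```bash
python3 - <<'E'
from h import *
from rig import *
s=sense();print(s['clock'],s['eef_pos'],np.degrees(s['tcp_rot']),s['wrist_force'])
c=read_camera('wrist');E=np.array(c['extrinsics']);print(E.round(2).tolist())
cv2.imwrite('pics/w1.png',c['pixels'][:,:,::-1])
W=cloud(c);z=W[...,2]
m=(z>66)&(z<78)
k,l,st,ce=cv2.connectedComponentsWithStats(m.astype(np.uint8))
for i in range(1,k):
    if st[i,4]>200:
        q=W[l==i];print(st[i],q.mean(0),cv2.minAreaRect(q[:,:2].astype(np.float32)))
E
```

```text
1.9 [486.68767193 228.4903663  180.18328646] [-8.99798680e+01  7.11384917e-03  6.92938740e+01] [-0.4193601   0.46069227  0.07117042]
[[-0.94, 0.33, 0.12, 456.96], [0.35, 0.88, 0.31, 148.73], [-0.0, 0.33, -0.95, 322.61], [0.0, 0.0, 0.0, 1.0]]
[ 309   93   17  188 2826] [483.95957259 219.58197091  71.55456434] ((486.8889465332031, 227.34518432617188), (157.3526611328125, 12.039929389953613), 69.46855163574219)
```

View pics/w1.png

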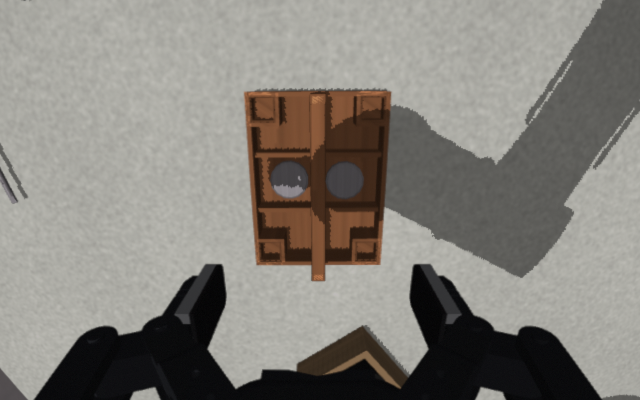

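The wrist view has the handle centred between the fingers, running (318,93)–(318,280), with both cases visible at (290,180) and (345,180). Its fit, (486.9,227.3) at 69.5°, matches the earlier one, so I'll descend and grip.

Call:
apply_moves --pt "-1 30 0 0 -0.2 0 85" --pt "0 30 0 0 0 0 85" --pt "0 30 0 0 0 0 70" --pt "0 24 0 0 0 0 50" --pt "0 18 0 0 0 0 40"

```text
clock: 2.45
eef_pos: [485.6, 227.6, 46.9]
tcp_rot: [-1.57, 0.001, 1.214]
wrist_force: [0.4, -0.8, 1.1]
gripper_width: 43.7
```

Call:
apply_moves --pt "0 0 0 0 0 0 30" --pt "0 0 0 0 0 0 20" --pt "0 0 0 0 0 0 8" --pt "0 0 0 0 0 0 4" --pt "0 0 0 0 0 0 4" --grip_force 60

```text
clock: 2.95
eef_pos: [487.4, 228.1, 49.7]
tcp_rot: [-1.572, -0.003, 1.212]
wrist_force: [-2.4, 1.9, 7.1]
gripper_width: 10.6
```

Call:
apply_moves --pt "0 0 0 0 0 0 4" --pt "0 0 0 0 0 0 4" --pt "0 0 0 0 0 0 4" --pt "0 0 0 0 0 0 4" --pt "0 0 0 0 0 0 4" --grip_force 80

```text
clock: 3.45
eef_pos: [487.4, 228.1, 49.8]
tcp_rot: [-1.572, -0.003, 1.212]
wrist_force: [-4.0, 2.2, 6.0]
gripper_width: 10.3
```

Call:
apply_moves --pt "0 -2 0 0 0 0 4" --pt "0 -4 0 0 0 0 4" --pt "0 -8 0 0 0 0 4" --pt "0 -12 0 0 0 0 4" --pt "0 -14 0 0 0 0 4"

```text
clock: 3.95
eef_pos: [486.6, 226.9, 89.0]
tcp_rot: [-1.57, 0.001, 1.211]
wrist_force: [-0.0, -0.7, -3.6]
gripper_width: 10.3
```

Call:
apply_moves --pt "0 -20 0 0 0 0 4" --pt "0 -22 0 0 0 0 4" --pt "0 -22 0 0 0 0 4" --pt "0 -18 0 0 0 0 4" --pt "0 0 0 0 0 0 4"

```text
clock: 4.45
eef_pos: [488.4, 228.0, 173.9]
tcp_rot: [-1.575, -0.005, 1.212]
wrist_force: [0.8, -0.1, -4.4]
gripper_width: 10.9
```

```bash
python3 - <<'E'
from h import *
from rig import *
s=sense();print(s['clock'],s['eef_pos'],np.degrees(s['tcp_rot']),s['wrist_force'],s['ft_torque'],s['gripper_width'])
c=read_camera('wrist')
cv2.imwrite('pics/w2.png',c['pixels'][:,:,::-1])
c2=read_camera('scene');W=cloud(c2);z=W[...,2]
for lo,hi in((150,300),):
    m=(np.hypot(W[...,0]-487,W[...,1]-228)<100)&(z>120)&(z<200)
    q=W[m];print(len(q),q[:,2].min())
plan(509.3,-162,172,15.05+90,16,4)
E
```

```text
4.45 [488.44335966 227.99418498 173.92551553] [-90.23460293  -0.30063608  69.43293359] [ 0.83367881 -0.10483466 -4.38020775] [ 0.10264459 -0.13191021  0.00940915] 10.878220424914456
2386 131.27594310796144
t 4.55 from [486.5 227.2 170.2] 69.4 rpy [-8.998e+01 -3.000e-02  6.940e+01] F [-0. -0. -5.] w 10.1
[np.float64(-22.3), np.float64(-0.1), np.float64(-9.9), 0, np.float64(-2.23), 0, 4]
[np.float64(-22.6), np.float64(-0.1), np.float64(-9.0), 0, np.float64(-2.23), 0, 4]
[np.float64(-23.0), np.float64(-0.1), np.float64(-8.1), 0, np.float64(-2.23), 0, 4]
[np.float64(-23.3), np.float64(-0.1), np.float64(-7.2), 0, np.float64(-2.23), 0, 4]
[np.float64(-23.5), np.float64(-0.1), np.float64(-6.3), 0, np.float64(-2.23), 0, 4]
[np.float64(-23.8), np.float64(-0.1), np.float64(-5.4), 0, np.float64(-2.23), 0, 4]
[np.float64(-24.0), np.float64(-0.1), np.float64(-4.5), 0, np.float64(-2.23), 0, 4]
[np.float64(-24.1), np.float64(-0.1), np.float64(-3.5), 0, np.float64(-2.23), 0, 4]
[np.float64(-24.2), np.float64(-0.1), np.float64(-2.6), 0, np.float64(-2.23), 0, 4]
[np.float64(-24.3), np.float64(-0.1), np.float64(-1.7), 0, np.float64(-2.23), 0, 4]
[np.float64(-24.4), np.float64(-0.1), np.float64(-0.7), 0, np.float64(-2.23), 0, 4]
[np.float64(-24.4), np.float64(-0.1), np.float64(0.2), 0, np.float64(-2.23), 0, 4]
[np.float64(-24.3), np.float64(-0.1), np.float64(1.2), 0, np.float64(-2.23), 0, 4]
[np.float64(-24.3), np.float64(-0.1), np.float64(2.1), 0, np.float64(-2.23), 0, 4]
[np.float64(-24.2), np.float64(-0.1), np.float64(3.1), 0, np.float64(-2.23), 0, 4]
[np.float64(-24.0), np.float64(-0.1), np.float64(4.0), 0, np.float64(-2.23), 0, 4]
```

View pics/w2.png

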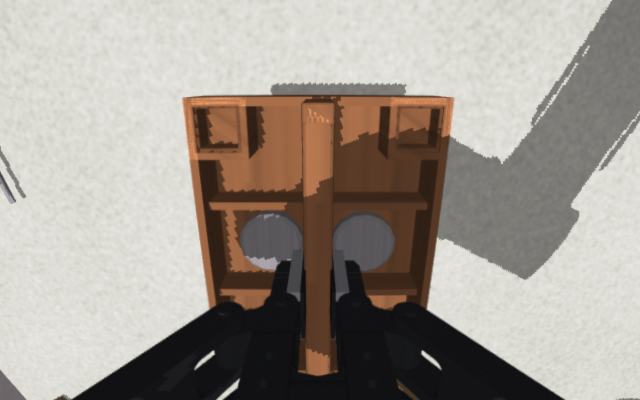

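The wrist view shows the tray gripped square, the bar at (318,100–370), both cases in their cells at (270,240) and (363,240), and the tray level. I'll carry it over the seat.

Call:
apply_moves --pt "-11 0 -5 0 -1 0 4" --pt "-22.4 0 -9.8 0 -2.2 0 4" --pt "-22.7 0 -8.9 0 -2.3 0 4" --pt "-23 0 -8 0 -2.3 0 4" --pt "-23.3 0 -7.1 0 -2.3 0 4"

```text
clock: 5.05
eef_pos: [493.5, 116.6, 168.7]
tcp_rot: [-1.568, 0.002, 1.39]
wrist_force: [-0.2, -0.9, -4.7]
gripper_width: 10.2
```

Call:
apply_moves --pt "-23.6 0 -6.2 0 -2.2 0 4" --pt "-23.8 0 -5.3 0 -2.2 0 4" --pt "-24 0 -4.4 0 -2.2 0 4" --pt "-24.1 0 -3.4 0 -2.2 0 4" --pt "-24.2 0 -2.5 0 -2.2 0 4"

```text
clock: 5.55
eef_pos: [502.5, -4.8, 168.7]
tcp_rot: [-1.568, 0.0, 1.581]
wrist_force: [0.4, 0.2, -4.5]
gripper_width: 10.3
```

Call:
apply_moves --pt "-24.3 0 -1.6 0 -2.2 0 4" --pt "-24.4 0 -0.6 0 -2.2 0 4" --pt "-24.4 0 0.3 0 -2.2 0 4" --pt "-24.3 0 1.3 0 -2.2 0 4" --pt "-24.3 0 2.2 0 -2.2 0 4"

```text
clock: 6.05
eef_pos: [511.4, -126.1, 168.6]
tcp_rot: [-1.568, -0.001, 1.773]
wrist_force: [0.5, 0.2, -3.8]
gripper_width: 10.0
```

Call:
apply_moves --pt "-20 0 3 0 -2 0 4" --pt "-12 0 2 0 -1 0 4" --pt "-3 0 0 0 0 0 4" --pt "0 0 0 0 0 0 4" --pt "0 0 0 0 0 0 4"

```text
clock: 6.55
eef_pos: [514.8, -159.9, 169.6]
tcp_rot: [-1.57, -0.001, 1.824]
wrist_force: [-0.1, 0.1, -5.5]
gripper_width: 10.4
```

```bash
cat > loc.py <<'E'
from h import *
from rig import *
s=sense();print(s['clock'],s['eef_pos'].round(1),np.degrees(s['tcp_rot']).round(2),s['wrist_force'].round(1),s['ft_torque'].round(2))
X,Y=s['eef_pos'][:2]
for n in('scene','side','wrist'):
    c=read_camera(n);W=cloud(c);z=W[...,2]-(-1.4 if n=='side' else 0);zt=s['eef_pos'][2]
    np.savez('/tmp/l_'+n,**{k:np.array(v) for k,v in c.items()})
    def fit(nm,m):
        k,l,st,ce=cv2.connectedComponentsWithStats(m.astype(np.uint8))
        if k<2:return
        i=1+np.argmax(st[1:,4]);q=W[l==i][:,:2].astype(np.float32)
        if len(q)>20:r=cv2.minAreaRect(q);print(n,nm,len(q),[np.round(v,1) for v in r],np.round(cv2.boxPoints(r),1).tolist())
    near=np.hypot(W[...,0]-X,W[...,1]-Y)<120
    fit('held handle',near&(abs(z-zt-23)<4))
    fit('held rim',near&(abs(z-zt+6)<4.5))
    fit('seat rim',near&(abs(z-60)<5))
    fit('housing',(np.hypot(W[...,0]-572,W[...,1]+145)<230)&(z>22)&(z<36))
cv2.imwrite('pics/'+__import__('sys').argv[1],c['pixels'][:,:,::-1])
E
python3 loc.py w3.png
```

```text
6.55 [ 514.8 -159.9  169.6] [-8.9940e+01 -4.0000e-02  1.0452e+02] [-0.1  0.1 -5.5] [0.03 0.02 0.01]
scene held handle 95 [array([ 506.5, -123.7]), array([26.1, 88.7]), np.float64(22.9)] [[477.20001220703125, -87.9000015258789], [511.70001220703125, -169.60000610351562], [535.7000122070312, -159.5], [501.20001220703125, -77.69999694824219]]
scene held rim 142 [array([ 505.9, -126.5]), array([124.6,  97.4]), np.float64(14.9)] [[433.20001220703125, -95.4000015258789], [458.20001220703125, -189.5], [578.5999755859375, -157.60000610351562], [553.5, -63.400001525878906]]
scene seat rim 243 [array([ 510. , -159.9]), array([123.4, 162.9]), np.float64(15.6)] [[428.6000061035156, -98.0999984741211], [472.5, -255.0], [591.2999877929688, -221.8000030517578], [547.4000244140625, -64.9000015258789]]
scene housing 2032 [array([ 574.3, -140.8]), array([269.1, 189.2]), np.float64(15.0)] [[419.79998779296875, -84.19999694824219], [468.70001220703125, -266.8999938964844], [728.7000122070312, -197.39999389648438], [679.7999877929688, -14.600000381469727]]
side held handle 97 [array([ 526.2, -200.6]), ar
[... 1083 characters left out ...]
y([ 521. , -183.9]), array([121.3, 111.3]), np.float64(14.5)] [[448.29998779296875, -145.1999969482422], [476.20001220703125, -253.0], [593.7000122070312, -222.60000610351562], [565.7999877929688, -114.80000305175781]]
wrist seat rim 751 [array([ 530.3, -238.9]), array([120. ,   2.9]), np.float64(14.8)] [[471.8999938964844, -252.8000030517578], [472.6000061035156, -255.60000610351562], [588.5999755859375, -225.0], [587.9000244140625, -222.1999969482422]]
wrist housing 17651 [array([ 572.9, -147.7]), array([270.5, 190.2]), np.float64(15.2)] [[417.3999938964844, -91.4000015258789], [467.20001220703125, -274.8999938964844], [728.2999877929688, -204.10000610351562], [678.5, -20.600000381469727]]
```

View pics/w3.png

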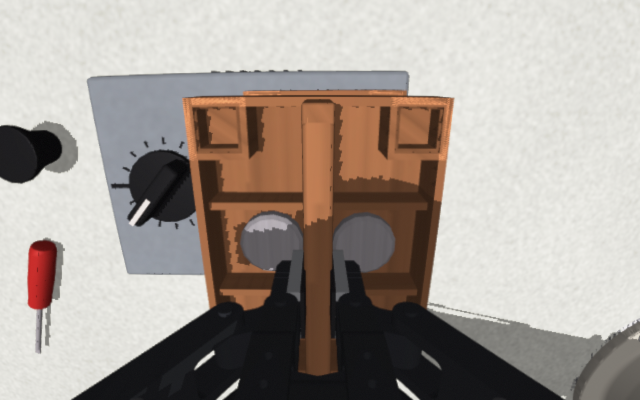

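The wrist view shows the tray above the seat, offset toward the dial side, with both cases still in it. The dial pointer's white end is at (140,212) and the long mark at (120,186). The wrist and side cameras agree on moving about (-5.3,-3) mm and +0.6°. I'll correct that and lower partway.

Call:
apply_moves --pt "-0.8 6 3 0 -0.3 0 4" --pt "-0.8 10 2.9 0 -0.3 0 4" --pt "0 12 0 0 0 0 4" --pt "0 12 0 0 0 0 4" --pt "0 8 0 0 0 0 4"

```text
clock: 7.2
eef_pos: [509.0, -163.4, 120.4]
tcp_rot: [-1.569, -0.001, 1.834]
wrist_force: [0.2, -0.2, -5.3]
gripper_width: 10.0
```

Call:
apply_moves --pt "0 4 0 0 0 0 4" --pt "0 0 0 0 0 0 4" --pt "0 0 0 0 0 0 4"

```text
clock: 7.5
eef_pos: [510.2, -163.6, 118.6]
tcp_rot: [-1.571, 0.0, 1.835]
wrist_force: [-0.0, 0.1, -4.6]
gripper_width: 10.3
```

```bash
python3 loc.py w4.png | grep -v handle; python3 - <<'E'
from h import *
c=np.load('/tmp/l_side.npz')['pixels'][180:310,240:410,::-1];d=np.load('/tmp/l_scene.npz')['pixels'][110:240,220:390,::-1]
cv2.imwrite('pics/both.png',cv2.resize(np.hstack([c,d]),None,fx=2.3,fy=2.3,interpolation=cv2.INTER_CUBIC))
E
```

```text
7.5 [ 510.2 -163.6  118.6] [-9.0030e+01  3.0000e-02  1.0513e+02] [-0.   0.1 -4.6] [-0.02 -0.06 -0.02]
scene held rim 127 [array([ 498.7, -112.9]), array([126.2,  74.5]), np.float64(6.7)] [[431.70001220703125, -83.0999984741211], [440.29998779296875, -157.1999969482422], [565.7000122070312, -142.60000610351562], [557.0, -68.5]]
scene seat rim 169 [array([ 511.1, -159.4]), array([120. , 161.4]), np.float64(15.4)] [[431.79998779296875, -97.4000015258789], [474.6000061035156, -253.10000610351562], [590.2999877929688, -221.3000030517578], [547.5999755859375, -65.5999984741211]]
scene housing 2058 [array([ 572.1, -141.4]), array([274.1, 189.1]), np.float64(14.9)] [[415.29998779296875, -85.19999694824219], [463.79998779296875, -268.0], [728.7999877929688, -197.6999969482422], [680.2999877929688, -14.899999618530273]]
side held rim 91 [array([ 567.4, -204.8]), array([104.1,  55.1]), np.float64(65.4)] [[520.5999755859375, -240.6999969482422], [570.7000122070312, -263.6000061035156], [614.0999755859375, -169.0], [564.0999755859375, -146.0]]
side seat rim 101 [array([ 456.6, -179.9]), array([ 1
[... 423 characters left out ...]
27]]
wrist held rim 8667 [array([ 516.7, -187.6]), array([121.2, 111.5]), np.float64(15.1)] [[443.6000061035156, -149.5], [472.70001220703125, -257.20001220703125], [589.7000122070312, -225.60000610351562], [560.5999755859375, -118.0]]
wrist seat rim 117 [array([ 627.7, -149.9]), array([3.1, 9.5]), np.float64(6.2)] [[625.7000122070312, -145.39999389648438], [626.7000122070312, -154.89999389648438], [629.7999877929688, -154.5], [628.7000122070312, -145.0]]
wrist housing 30365 [array([ 573. , -147.6]), array([270.5, 189.7]), np.float64(15.2)] [[417.6000061035156, -91.5], [467.29998779296875, -274.6000061035156], [728.4000244140625, -203.8000030517578], [678.7000122070312, -20.700000762939453]]
```

View pics/both.png

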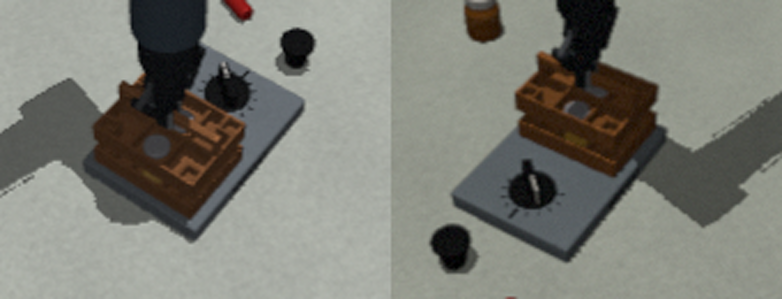

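Both views show the loose tray square above the fixed one. The wrist fit now puts the tray and the seat within about 1 mm of each other, so I'll lower slowly and watch the force.

Call:
apply_moves --pt "0 3 0 0 0 0 4" --pt "0 3 0 0 0 0 4" --pt "0 3 0 0 0 0 4" --pt "0 2 0 0 0 0 4" --pt "0 2 0 0 0 0 4"

```text
clock: 8.15
eef_pos: [509.7, -163.5, 105.0]
tcp_rot: [-1.571, -0.0, 1.835]
wrist_force: [0.2, 0.3, -4.0]
gripper_width: 10.1
```

Call:
apply_moves --pt "0 1.5 0 0 0 0 4" --pt "0 1.5 0 0 0 0 4" --pt "0 0 0 0 0 0 4"

```text
clock: 8.45
eef_pos: [509.7, -163.5, 102.1]
tcp_rot: [-1.57, -0.0, 1.835]
wrist_force: [-0.3, -0.2, -5.0]
gripper_width: 10.7
```

Lugs are inside the sockets with no contact force. I'll continue.

Call:
apply_moves --pt "0 1.5 0 0 0 0 4" --pt "0 1.5 0 0 0 0 4" --pt "0 1 0 0 0 0 4" --pt "0 0 0 0 0 0 4"

```text
clock: 8.85
eef_pos: [509.7, -163.5, 98.1]
tcp_rot: [-1.571, -0.0, 1.835]
wrist_force: [0.0, 0.5, -4.6]
gripper_width: 10.1
```

Call:
apply_moves --pt "0 1 0 0 0 0 4" --pt "0 0 0 0 0 0 4"

```text
clock: 9.05
eef_pos: [509.9, -163.6, 97.9]
tcp_rot: [-1.571, 0.0, 1.835]
wrist_force: [-1.9, 0.7, -0.4]
gripper_width: 10.5
```

Contact came at TCP z 97.9 against a predicted 97.8, and the weight has been taken. I'll release gently.

Call:
apply_moves --pt "0 0.6 0 0 0 0 4" --pt "0 0 0 0 0 0 4" --pt "0 0 0 0 0 0 14" --pt "0 0 0 0 0 0 20" --pt "0 0 0 0 0 0 30" --grip_force 20

```text
clock: 9.55
eef_pos: [510.3, -163.7, 96.9]
tcp_rot: [-1.572, 0.001, 1.835]
wrist_force: [-0.5, 0.5, -0.1]
gripper_width: 29.9
```

Call:
apply_moves --pt "0 0 0 0 0 0 40" --pt "0 0 0 0 0 0 40" --pt "0 -5 0 0 0 0 50" --pt "0 -20 0 0 0 0 60" --pt "0 -30 0 0 0 0 60"

```text
clock: 10.05
eef_pos: [508.6, -163.4, 151.1]
tcp_rot: [-1.567, -0.001, 1.835]
wrist_force: [0.0, -0.1, -0.2]
gripper_width: 59.9
```

Call:
apply_moves --pt "0 -35 0 0 0 0 60" --pt "0 -30 0 0 0 0 60" --pt "0 0 0 0 0 0 60" --pt "0 0 0 0 0 0 60"

```text
clock: 10.45
eef_pos: [510.1, -163.4, 217.4]
tcp_rot: [-1.573, 0.0, 1.835]
wrist_force: [0.6, -0.3, 0.8]
gripper_width: 59.9
```

```bash
python3 - <<'E'
from h import *
from rig import *
s=sense();print(s['clock'],s['eef_pos'].round(1),s['wrist_force'].round(1))
c=read_camera('wrist');W=cloud(c);z=W[...,2]
def fit(nm,m):
    k,l,st,ce=cv2.connectedComponentsWithStats(m.astype(np.uint8));i=1+np.argmax(st[1:,4]);q=W[l==i]
    print(nm,len(q),'z',np.median(q[:,2]),cv2.minAreaRect(q[:,:2].astype(np.float32)))
near=np.hypot(W[...,0]-510,W[...,1]+163)<115
fit('handle',near&(z>112)&(z<126)); fit('rim',near&(z>83)&(z<96))
d=np.hypot(W[...,0]-645,W[...,1]+127)<55
fit('bar',d&(z>56)&(z<72))
p=c['pixels'].astype(int);g=p.min(2)
fit('white',d&(z>50)&(z<72)&(g>130))
cv2.imwrite('pics/w5.png',c['pixels'][:,:,::-1])
E
```

```text
10.45 [ 510.1 -163.4  217.4] [ 0.6 -0.3  0.8]
handle 3054 z 119.60557350621545 ((510.0696716308594, -163.84030151367188), (12.005927085876465, 158.10833740234375), 15.116323471069336)
rim 5053 z 89.38892846035412 ((510.0885314941406, -164.00869750976562), (120.97766876220703, 160.95782470703125), 15.202034950256348)
bar 971 z 64.5842976084108 ((644.9530639648438, -127.18978118896484), (62.29838943481445, 14.554672241210938), 62.88888168334961)
white 120 z 65.50127527272963 ((653.470458984375, -111.9615478515625), (27.432960510253906, 4.62848424911499), 64.56596374511719)
```

View pics/w5.png

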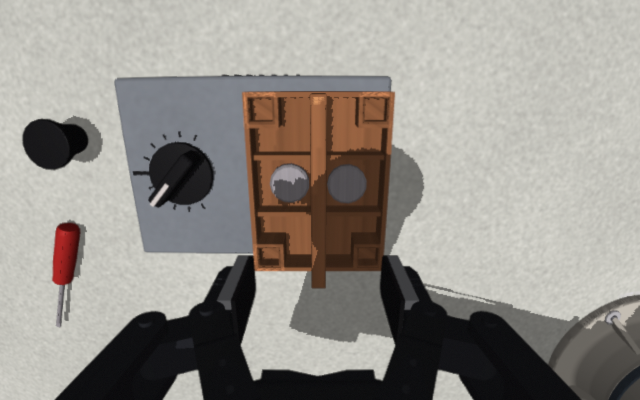

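The tray reads as home. The handle top is at 119.6 (expected 120), the rim at 89.4 (expected 90), and it is centred at (510.1,-163.9) at 15.1°, with both cases in it. The dial bar is at (645,-127.2), pointing at 62.8°, and the mark is at 15.15°. I need about 47.6° clockwise.

```bash
python3 -c "
from h import *
np.set_printoptions(legacy='1.25')
plan(645.1,-127.2,120,62.8,7,45)"
```

```text
t 10.5 from [ 509.5 -163.3  216.3] 105.11 rpy [-8.9980e+01 -3.0000e-02  1.0511e+02] F [ 0.8 -0.4 -0.7] w 60.1
[-0.1, 13.8, -20.0, 0, 6.04, 0, 45]
[2.0, 13.8, -19.9, 0, 6.04, 0, 45]
[4.1, 13.8, -19.6, 0, 6.04, 0, 45]
[6.2, 13.8, -19.1, 0, 6.04, 0, 45]
[8.2, 13.8, -18.3, 0, 6.04, 0, 45]
[10.0, 13.8, -17.4, 0, 6.04, 0, 45]
[11.8, 13.8, -16.2, 0, 6.04, 0, 45]
```

Call:
apply_moves --pt "0 14 -20 0 6 0 45" --pt "2 14 -20 0 6 0 45" --pt "4 14 -19.6 0 6 0 45" --pt "6.2 14 -19 0 6 0 45" --pt "8.2 14 -18.3 0 6 0 45"

```text
clock: 11.0
eef_pos: [606.4, -137.3, 144.5]
tcp_rot: [-1.568, 0.001, 1.307]
wrist_force: [-0.3, 0.0, -0.4]
gripper_width: 44.9
```

Call:
apply_moves --pt "10 14 -17.4 0 6 0 45" --pt "11.8 14 -16.2 0 6.3 0 45" --pt "0 0 0 0 0 0 45" --pt "0 0 0 0 0 0 45"

```text
clock: 11.4
eef_pos: [644.4, -127.1, 116.9]
tcp_rot: [-1.568, 0.002, 1.098]
wrist_force: [-0.3, 0.6, 0.1]
gripper_width: 45.4
```

```bash
python3 -c "
from h import *
np.set_printoptions(legacy='1.25')
plan(645.1,-127.2,46,62.8,1,45)"
```

```text
t 11.4 from [ 644.4 -127.1  116.9] 62.91 rpy [-89.82   0.1   62.91] F [-0.3  0.6  0.1] w 45.4
[0.2, 70.9, -0.7, 0, 0.11, 0, 45]
```

Call:
apply_moves --pt "0.2 20 -0.4 0 0 0 45" --pt "0 20 0 0 0 0 45" --pt "0 16 0 0 0 0 45" --pt "0 10 0 0 0 0 45" --pt "0 5 0 0 0 0 45"

```text
clock: 11.9
eef_pos: [645.0, -127.4, 47.3]
tcp_rot: [-1.57, 0.001, 1.097]
wrist_force: [0.8, -0.4, 0.6]
gripper_width: 45.1
```

Call:
apply_moves --pt "0 0 0 0 0 0 30" --pt "0 0 0 0 0 0 20" --pt "0 0 0 0 0 0 6" --pt "0 0 0 0 0 0 6" --pt "0 0 0 0 0 0 6" --grip_force 30

```text
clock: 12.4
eef_pos: [645.0, -126.7, 48.9]
tcp_rot: [-1.57, -0.0, 1.097]
wrist_force: [-4.7, 2.7, 4.9]
gripper_width: 13.2
```

Call:
apply_moves --pt "0 0 0 0 3 0 6" --pt "0 0 0 0 6 0 6" --pt "0 0 0 0 6 0 6" --pt "0 0 0 0 6 0 6" --pt "0 0 0 0 6 0 6"

```text
clock: 12.9
eef_pos: [644.7, -126.5, 48.9]
tcp_rot: [-1.569, 0.001, 0.621]
wrist_force: [-5.2, 2.8, 5.2]
gripper_width: 13.0
```

Call:
apply_moves --pt "0 0 0 0 6 0 6" --pt "0 0 0 0 6 0 6" --pt "0 0 0 0 5 0 6" --pt "0 0 0 0 3.7 0 6" --pt "0 0 0 0 0 0 6"

```text
clock: 13.4
eef_pos: [644.6, -126.3, 48.9]
tcp_rot: [-1.569, 0.001, 0.262]
wrist_force: [-6.1, 3.6, 6.5]
gripper_width: 13.1
```

Call:
apply_moves --pt "0 0 0 0 0 0 6" --pt "0 0 0 0 0 0 6" --pt "0 0 0 0 0 0 6"

```text
clock: 13.7
eef_pos: [644.6, -126.3, 48.9]
tcp_rot: [-1.569, 0.001, 0.264]
wrist_force: [-5.7, 4.1, 5.9]
gripper_width: 13.5
```

Turned to 15.1°. I'll let go, rise, and check.

Call:
apply_moves --pt "0 0 0 0 0 0 20" --pt "0 0 0 0 0 0 30" --pt "0 0 0 0 0 0 40" --pt "0 0 0 0 0 0 45" --pt "0 -10 0 0 0 0 45"

```text
clock: 14.2
eef_pos: [644.7, -127.1, 56.5]
tcp_rot: [-1.57, 0.003, 0.264]
wrist_force: [0.2, 0.2, 0.3]
gripper_width: 44.9
```

Call:
apply_moves --pt "0 -35 0 0 0 0 45" --pt "0 -45 0 0 0 0 45" --pt "0 -45 0 0 0 0 45" --pt "0 -40 0 0 0 0 45" --pt "0 -10 0 0 0 0 45"

```text
clock: 14.7
eef_pos: [647.6, -128.0, 240.0]
tcp_rot: [-1.575, -0.01, 0.264]
wrist_force: [0.5, -0.4, -0.3]
gripper_width: 44.9
```

Call:
apply_moves --pt "0 0 0 0 0 0 45" --pt "0 0 0 0 0 0 45" --pt "0 0 0 0 0 0 45"

```text
clock: 15.0
eef_pos: [644.9, -127.0, 230.5]
tcp_rot: [-1.569, 0.004, 0.264]
wrist_force: [-0.3, -0.6, 0.0]
gripper_width: 45.2
```

```bash
python3 - <<'E'
from h import *
from rig import *
s=sense();print(s['clock'],s['eef_pos'].round(1),s['wrist_force'].round(1))
old=cloud(np.load('/tmp/scene.npz'))
for n in('wrist','scene'):
    c=read_camera(n);W=cloud(c);z=W[...,2]
    def fit(nm,m):
        k,l,st,ce=cv2.connectedComponentsWithStats(m.astype(np.uint8))
        if k<2: return print(n,nm,'none')
        i=1+np.argmax(st[1:,4]);q=W[l==i]
        print(n,nm,len(q),'z',np.median(q[:,2]).round(1),[np.round(v,1) for v in cv2.minAreaRect(q[:,:2].astype(np.float32))])
    near=np.hypot(W[...,0]-510,W[...,1]+163)<115;d=np.hypot(W[...,0]-645,W[...,1]+127)<55
    fit('handle',near&(z>112)&(z<126)); fit('rim',near&(z>83)&(z<96));fit('bar',d&(z>56)&(z<72))
    p=c['pixels'].min(2);fit('white',d&(z>50)&(z<72)&(p>120))
    cv2.imwrite(f'/tmp/f{n}.png',c['pixels'][:,:,::-1])
a=cv2.imread('/tmp/fscene.png')
for nm,(x,y) in dict(box=(535,501),loupe=(782,-114),scr=(789,33),jar=(465,-457)).items():
    r=[np.nanmean(V[(np.hypot(V[...,0]-x,V[...,1]-y)<90)&(V[...,2]>12)&(V[...,2]<95)],0).round(1) for V in(old,W)];print(nm,*r)
cv2.imwrite('pics/fin.png',np.hstack([cv2.resize(cv2.imread('/tmp/fwrist.png'),(480,300)),cv2.resize(a[100:260,220:380],(300,300))]))
E
```

```text
15.0 [ 644.9 -127.   230.5] [-0.3 -0.6  0. ]
wrist handle 3276 z 119.5 [array([ 512.1, -163.6]), array([  9. , 158.3]), np.float64(15.1)]
wrist rim 2867 z 89.5 [array([ 540. , -156.3]), array([ 58.5, 160.9]), np.float64(15.0)]
wrist bar 899 z 64.5 [array([ 645.1, -127.3]), array([62.3, 13.6]), np.float64(15.5)]
wrist white 108 z 65.6 [array([ 661.9, -122.3]), array([27.4,  3. ]), np.float64(15.2)]
scene handle 170 z 118.9 [array([ 506.8, -151. ]), array([ 16.1, 138.9]), np.float64(14.4)]
scene rim 384 z 88.4 [array([ 510.1, -161.4]), array([124.1, 163.5]), np.float64(15.2)]
scene bar 90 z 64.1 [array([ 645.7, -122.2]), array([61.5, 15. ]), np.float64(13.8)]
scene white 1 z 66.5 [array([ 658.4, -120.1]), array([0., 0.]), np.float64(0.0)]
box [537.5 503.   30.4] [537.4 502.8  30.5]
loupe [ 751.6 -124.1   35.4] [ 752.4 -123.8   35.6]
scr [785.5  36.5  21.2] [785.5  37.2  21.2]
jar [ 461.5 -465.4   54.5] [ 479.4 -476.    34.6]
```

View pics/fin.png

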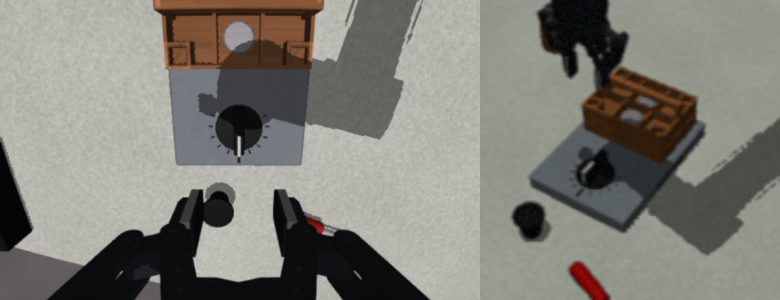

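The pointer line (239,148) lines up with the long mark (239,160). The tray is seated and both cases are visible in the right-hand view. The gripper now hides part of the jar in this view, and the arm never went near it. I'll hand in.

```bash
python3 -c "
from rig import *
print(close_job())"
```

```text
the job is handed in; nothing more can be done
None
```

I picked up the tray by its handle, lowered it slowly into the sockets and released it. Then I turned the dial about 47.6° clockwise to the long mark, let go, and handed the job in at about 15 s. No verdict was reported.

**Tray:** it reads as home. The handle top is at 119.5 mm and the rim at 89.5 mm, against 120 and 90 expected. After release, the wrist camera put it within about 1 mm of the estimated seat centre and 0.1° of its yaw. Both watch cases are still in it.

**Dial:** the bar reads 15.5° and the white line 15.2°, against 15.15° for the mark, so the dial is at about 2.0 rad. The scene camera gave 13.8°, which is coarser but still well within tolerance.

**Bystanders:** the wooden box, loupe and screwdriver each measured within 1 mm of where they began. I couldn't confirm the jar the same way: the gripper partly hid it in the last view, so its reading shifted by about 20 mm. The arm stayed far from it throughout.

The scene and side cameras disagreed by about 5 mm in y, so I relied on the wrist camera for the final fit.

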